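Index the hook carriage at the curing lamp

ROBOT

A 7-joint arm with a two-finger parallel gripper is mounted at the origin on a cart in front of the work surface, level with it; the furniture and walls round the work are solid. World frame = base frame: x ahead of the robot, y to its left, z up, the work surface at z = 0. Lengths are in mm, angles in degrees, forces in N, time in s.
With the tool pointing down it reaches from about 425 to 875 mm from the base axis. Payload 8.4 kg.
Tool frame: the origin (TCP) lies between the finger pads, 19 mm behind the fingertips; this is the grasp point; z points along the fingers, y is the line along which they close (so a half turn about z gives the same grasp; the last joint's range is limited). The gripper opens to 87 mm and grips with 3 to 60 N. Pads are 19 mm wide; open, the fingers measure 117 mm over their backs; the gripper's body (75 mm by 190 mm) begins 51 mm behind the grasp point.
Start: joints at [-70.199, 19.091, 2.286, 83.961, -0.768, 76.965, -3.352], TCP at [279.678, 586.724, 241.246] pointing down, gripper open.
Joint ranges: [-147.57, 147.57], [-21.85, 119.76], [-74.77, 79.35], [14.55, 137.4], [-85.83, 265.84], [4.83, 119.75], [-152.11, 152.11]. Speed limits (degrees/s): [127.2, 127.2, 159.86, 159.86, 180, 180, 180].

INTERFACE

Orientations are given as [roll, pitch, yaw] about the fixed x, y, z axes, in that order (R = Rz(yaw) Ry(pitch) Rx(roll)).
In Python, from workcell import ctrl gives the robot as it stands. Calls block until the motion is done:
- ctrl.goto(position, orientation): joint-space move of the TCP to a pose.
- ctrl.move_l(position, max_speed=150, attitude=None): straight line of the TCP; attitude=None keeps the orientation; max_speed is the mean speed in mm/s.
- ctrl.goto_joints(angles): joint-space move.
- ctrl.grip(opening, f_grip=None): finger opening in mm; f_grip is the grip in N (None keeps the last); returns when the fingers have stopped.
- ctrl.sleep(seconds).
- ctrl.solve_ik(position, orientation): joint angles nearest the present ones, or None.
- ctrl.get_state(): the state.
- ctrl.read_camera(name): name is "side" or "top" or "wrist"; returns (picture, depth): 400x640x3 uint8, red, green, blue; 400x640 float32, mm along the optical axis (not along the pixel's ray), 0 where there is no reading.
- ctrl.get_calibration(name): a dict with "mtx" (3x3 intrinsics, pixels), "k1" (the pictures are not rectified: a ray, as slopes to the right and down, at radius r is drawn at 1 + k1 r^2 times it, then the intrinsics apply), "extrinsics" (4x4, takes a point from camera to world coordinates); the wrist camera has in their place "T_tool_cam" (4x4, takes a point from camera to tool coordinates, whose origin is the TCP and whose axes are the flange's). Camera axes: x right, y up, looking along -z (the intrinsics and any distortion apply to the point x, -y, -z); pixel columns grow to the right and rows downward; lengths in mm; the calibration is good to about 2 mm. A picture is of the moment at which its call begins: read the wrist's pose just before it. get_calibration takes no time and is no camera call.
A pose or a line that the arm cannot do raises ctrl.IKError and nothing moves.
- ctrl.hand_in(): hands the job in; it is judged then, once.
The state is a dict: "time": time; "q": joint angles; "joint_vel": joint speeds; "joint_efforts": joint torques, N m; "eef_pos": TCP position; "tcp_rot": TCP orientation; "wrist_force": force on the tool from outside, world axes, zero at the start; "torque": the same for the moment, N m; "opening": finger opening in mm; "grasp_force": force on a finger pad.
Only numpy, scipy, OpenCV 4.12 (cv2) and the standard library are available. Lean on these libraries where they do the work, as an engineer would, in place of code of your own. Each camera call takes 0.05 s, during which the arm holds its last target. There are 200 camera calls.

TASK

Swing the hasp with the red bar up and right back off the blue carriage's staple, so that it stays open. Then take the carriage by its orange handle and slide it gently along the rail until its spring ball clicks into the notch of the brass block at the lamp, without running on past that notch. Finish still holding the handle with the ball seated in the notch, and leave the other things on the desk alone.

Things in the scene. Friction and masses are not known exactly. Their poses are not given: they have to be found in the camera images.
- stage: Slide stage, fixed to the desk: dark steel base 60 x 300 x 8 mm with an aluminium rail along its own +y (about left as the robot sees it). Origin: centre of the underside. Own +x points away from the robot, towards the lamp; +y is the direction in which the carriage slides away from the hasp. An end stop 30 mm wide, top at 34 mm, is at its +y end.
- hasp (a joint): Angle of the steel hasp (strap 20 mm wide, 63 mm long, slot over the staple), rad: 0 = lying closed over the carriage's staple, grows as its free end swings up and back towards -y of the stage; pi/2 = upright, stop at 1.9. It is light, and friction (0.035 N m) keeps it wherever it is left. Its hinge line runs along the stage's x. While it is closed its slot blocks the carriage.
- hasp_hinge (a point): Middle of the hasp's hinge line, at the -y end of the stage, 47 mm above the desk, fixed.
- hasp_bar (a point): Grip point on the axis of the hasp's red round bar (10 mm diameter, parallel to the stage's x), 18 mm out from the strap's edge; the bar ends 16 mm beyond. Closed, it is 60 mm above the desk, 19 mm above the carriage, 59 mm in +y and 13 mm in z from the hinge line, about which it swings. Pinched along the stage's y, the bar turns between the pads. The orange handle begins 44 mm from the bar in +y.
- carriage (a joint): Travel of the blue carriage along the stage's +y, m: 0 = parked under the hasp, end of the rail at 0.155. Sliding friction about 1.2 N, plus grease drag of 0.6 N at 50 mm/s. The notch lies somewhere between 0.072 and 0.138.
- handle (a point): Grip point of the carriage's orange handle, an upright block 14 mm thick along the stage's y, 22 mm wide along x, from 41 to 87 mm above the desk; this point is on its centre line, 70 mm above the desk. Carriage 44 x 90 mm (x, y), top at 41 mm; its middle is 34 mm in -y of the handle. A hook holder, top at 68 mm, stands 24 mm in +x and 34 mm in -y of this point.
- ball (a point): Rest position, on the carriage, of the centre of the brass spring ball (10 mm diameter) that sticks out of the middle of the carriage's +x side, 31 mm above the desk. It does not follow the ball's 3 mm spring travel. The ball is sprung towards the stage's +x.
- notch (a point): Midway between the two upright brass ribs (8 mm diameter, axes 13 mm apart) of the lamp block, 31 mm above the desk, fixed; axes as the stage's. Seated, ball has the same y in the stage as this point and is 6 mm short of it in x. It takes about 10 N to push the ball over the first rib, met 13 mm before the notch; 6 mm before it the ball snaps forward and in. To leave takes about 10 N.
- bead_jar: Bystander: loose jar with white lid, 34 mm diameter, 45 mm tall; origin under its centre.
- olive_spool: Bystander: loose thread spool with olive thread, 25 mm diameter, 34 mm tall; origin under its centre.
- hook_case: Bystander: loose clear hook box 63 x 50 x 26 mm; origin under its centre.
- tape: Bystander: loose tan tape roll lying flat, 52 mm diameter, 16 mm tall; origin under its centre.

How it is judged (in metres and radians):
On the way, in this order (a step that is already met when the one before it is completed fails the run):
1. the hasp is swung well up off the staple while the carriage is still parked (value of joint hasp above 1 rad and value of joint carriage below 0.012 m), for 0.2 s.
2. the carriage is held by the fingers with its ball in the notch (y of ball in the frame of notch between -0.003 and 0.003 m and contact force between the fingers and carriage above 2 N), for 0.3 s.
At the end, for the whole second after the job is handed in: The fingers still hold the carriage's orange handle (contact over 2 N, TCP within 35 mm of the handle's grip point), the ball is within 3 mm of the notch's centre along the rail, the carriage is at rest (under 5 mm/s), and the hasp is open by more than 1.0 rad (all of step 2 and velocity of joint carriage between -0.005 and 0.005 m/s and distance between the grasp point and handle below 0.035 m and value of joint hasp above 1 rad); the arm keeps its last pose, push and grip.
It fails at once if the carriage is run more than 15 mm past the notch (y of ball in the frame of notch above 0.015 m).
It fails at once if the carriage is driven faster than 0.5 m/s (velocity of joint carriage above 0.5 m/s).
It fails at once if a bystander is moved more than 30 mm (distance of any of bead_jar, olive_spool, hook_case, tape from where it was at the start of the episode above 0.03 m).
It also fails if it takes over 58 s, if anything falls off the work surface, if the arm or the gripper's body presses on something with over 40 N, if the wrist force passes 120 N, or if a joint passes its speed limit or range.

## Working session

There is one attempt and no reset: what is moved stays moved. The work goes in short steps, each a Python script; the robot and the scene stay as the last script left them, time stands still between calls to the robot, and variables do not carry over. Pictures are saved under pics/ and viewed, at most 10 in all, crops included, and the job is handed in when it is done.

```bash
ls; mkdir -p pics; cat > h.py <<'E'
import numpy as np, cv2
from workcell import ctrl
def ray(name,uv):
    c=ctrl.get_calibration(name);K=np.array(c["mtx"]);k=c["k1"]
    d=(np.array(uv,float)-[K[0,2],K[1,2]])/[K[0,0],K[1,1]]
    s=d.copy()
    for _ in range(20): s=d/(1+k*(s@s))
    T=np.array(c["extrinsics"]) if "extrinsics" in c else None
    return T[:3,3],T[:3,:3]@np.array([s[0],-s[1],-1.0])
def onz(name,uv,z):
    o,d=ray(name,uv);return o+d*(z-o[2])/d[2]
def atdepth(name,uv,dep):
    o,d=ray(name,uv);return o+d*dep
E
python3 - <<'E'
from h import *
np.set_printoptions(precision=3,suppress=True)
for n in("top","side"):
    p,d=ctrl.read_camera(n);cv2.imwrite(f"pics/{n}.png",p[:,:,::-1]);np.save(n+"_d.npy",d);print(n,ctrl.get_calibration(n))
print(ctrl.get_state())
E
```

```text
pics
top {'mtx': array([[405.916,   0.   , 321.718],
       [  0.   , 405.916, 200.963],
       [  0.   ,   0.   ,   1.   ]]), 'k1': -0.018484512949999636, 'extrinsics': array([[  -0.019,    0.99 ,   -0.14 ,  438.654],
       [  -1.   ,   -0.016,    0.022,   22.379],
       [   0.019,    0.141,    0.99 , 1118.666],
       [   0.   ,    0.   ,    0.   ,    1.   ]])}
side {'mtx': array([[414.494,   0.   , 318.052],
       [  0.   , 414.494, 201.477],
       [  0.   ,   0.   ,   1.   ]]), 'k1': -0.08438416114370607, 'extrinsics': array([[    0.899,     0.174,    -0.402,    30.975],
       [   -0.438,     0.403,    -0.804, -1095.48 ],
       [    0.022,     0.899,     0.438,   693.118],
       [    0.   ,     0.   ,     0.   ,     1.   ]])}
{'time': 0.1, 'q': array([-70.2  ,  19.128,   2.285,  84.007,  -0.769,  76.965,  -3.352]), 'joint_vel': array([ 0.091, -0.11 , -0.035, -0.115, -0.024, -0.068,  0.128]), 'joint_efforts': array([  0.005, -65.782,   1.34 , -40.471,  -0.06 ,   0.041,   0.   ]), 'eef_pos': array([279.514, 586.385, 240.435]), 'tcp_rot': array([-179.916,    0.005,  154.515]), 'wrist_force': array([ 0.596, -0.02 ,  1.221]), 'torque': array([-0.002,  0.027,  0.   ]), 'grasp_force': 0.0, 'opening': 86.85810247253342}
```

View pics/top.png

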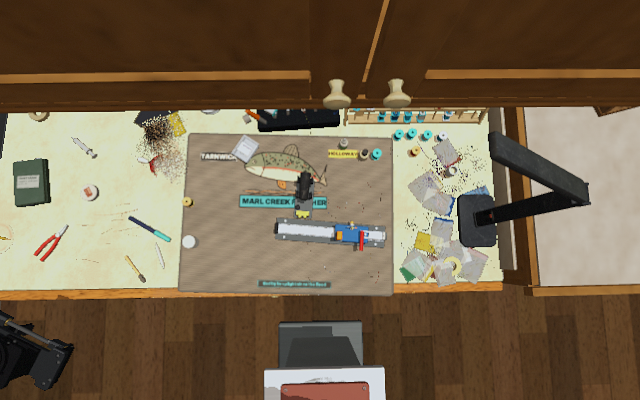

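View pics/side.png

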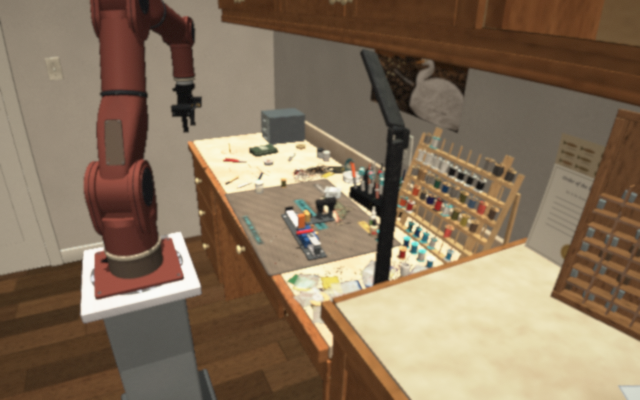

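The top view shows the stage at about px (275–385, 220–247): handle near (340,236), red bar near (362,240), brass block near (302,213). I'll locate these roughly, then look with the wrist camera.

```bash
python3 - <<'E'
from h import *
np.set_printoptions(precision=1,suppress=True)
for uv,z in(((340,236),80),((362,240),60),((302,213),31),((276,228),8),((385,234),8),((189,241),45),((304,180),100)): print(uv,onz("top",uv,z))
d=np.load("top_d.npy");print(d[180:250:10,270:390:10].astype(int))
c=ctrl.get_calibration("wrist");print(c)
p=cv2.imread("pics/top.png")[120:300,170:410];cv2.imwrite("pics/topc.png",cv2.resize(p,None,fx=3.3,fy=3.3,interpolation=cv2.INTER_CUBIC))
print(ctrl.solve_ik([500,20,300],[180,0,90]),ctrl.solve_ik([500,20,300],[180,0,-90]),ctrl.solve_ik([500,20,300],[180,0,0]))
E
```

```text
(340, 236) [494.5 -45.6  80. ]
(362, 240) [ 484.1 -104.1   60. ]
(302, 213) [560.8  52.   31. ]
(276, 228) [523.4 124.1   8. ]
(385, 234) [ 501.6 -174.     8. ]
(189, 241) [490.4 348.9  45. ]
(304, 180) [637.7  44.  100. ]
[[1136 1134 1138 1059 1087 1140 1133 1140 1139 1142 1140 1138]
 [1129 1132 1135 1057 1123 1136 1137 1136 1138 1133 1138 1136]
 [1129 1121 1130 1122 1124 1133 1131 1128    0 1134 1130 1134]
 [1123 1121 1125 1092 1117 1126 1126 1129 1129 1129 1127 1131]
 [1122 1114 1113 1114 1115 1123 1125 1123 1122 1126 1125 1123]
 [1116 1099 1093 1096 1104 1096 1098 1083 1077 1059 1102 1116]
 [1114 1111 1112 1105 1108 1106 1104 1072 1076 1054 1107 1099]]
{'mtx': array([[288.4,   0. , 320.3],
       [  0. , 288.4, 205.1],
       [  0. ,   0. ,   1. ]]), 'k1': -0.02012953868100629, 'T_tool_cam': array([[  -0. ,    1. ,    0.3,   79.3],
       [   1. ,    0. ,   -0. ,   -0.1],
       [  -0. ,    0.3,   -1. , -143.7],
       [   0. ,    0. ,    0. ,    1. ]])}
[-44.1  -1.7  36.4 100.6   1.   80.8  -7.9] None [-45.1  -1.8  37.4 100.6   1.1  80.8 -97.9]
```

View pics/topc.png

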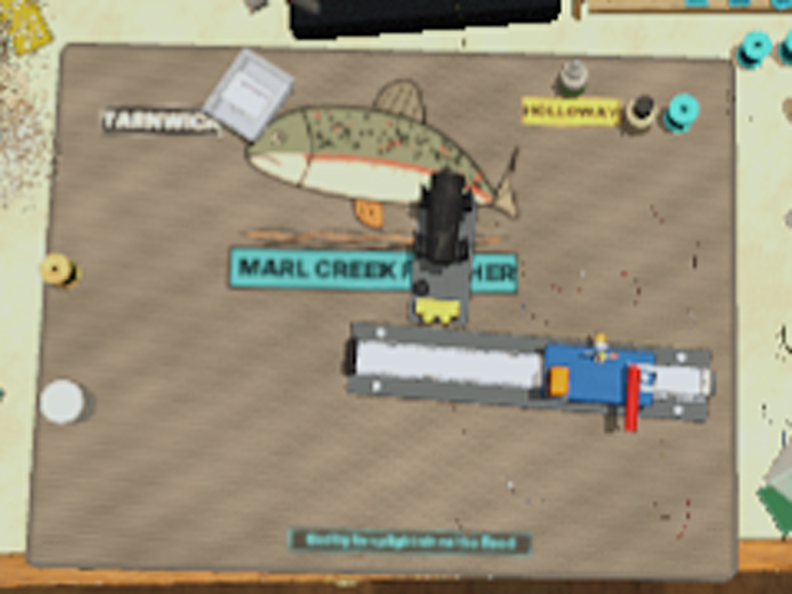

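The crop shows orange handle (559,381), red bar (632,398) pointing towards the robot, brass ribs (438,305) and the end stop (351,357). The bystanders are far away. Next is the wrist view.

```bash
cat >> h.py <<'E'
from scipy.spatial.transform import Rotation as Rn
def wshot(fn):
    s=ctrl.get_state();p,d=ctrl.read_camera("wrist");cv2.imwrite(fn,p[:,:,::-1])
    T=np.eye(4);T[:3,:3]=Rn.from_euler('xyz',s["tcp_rot"],degrees=True).as_matrix();T[:3,3]=s["eef_pos"]
    T=T@np.array(ctrl.get_calibration("wrist")["T_tool_cam"]);np.savez(fn[:-3]+"npz",T=T,d=d,p=p);return p,d,T
def wpt(T,uv,z):
    c=ctrl.get_calibration("wrist");K=np.array(c["mtx"]);k=c["k1"]
    d=(np.array(uv,float)-[K[0,2],K[1,2]])/[K[0,0],K[1,1]];s=d.copy()
    for _ in range(20): s=d/(1+k*(s@s))
    v=T[:3,:3]@np.array([s[0],-s[1],-1.0]);return T[:3,3]+v*(z-T[2,3])/v[2]
E
python3 - <<'E'
from h import *
np.set_printoptions(precision=1,suppress=True)
ctrl.goto([500,-25,230],[180,0,176]);ctrl.sleep(.3)
p,d,T=wshot("pics/w1.png");s=ctrl.get_state();print(s["time"],s["eef_pos"],s["tcp_rot"],s["q"],s["wrist_force"]);print(T)
E
```

```text
2.7667 [500.  -24.8 230. ] [-180.   -0.  176.] [-40.1   0.9  38.7 106.8  -0.6  72.5  84.9] [-1.1  0.1 -0. ]
[[  0.1  -1.   -0.3 421.1]
 [  1.    0.1   0.  -18.8]
 [ -0.   -0.3   1.  373.7]
 [  0.    0.    0.    1. ]]
```

View pics/w1.png

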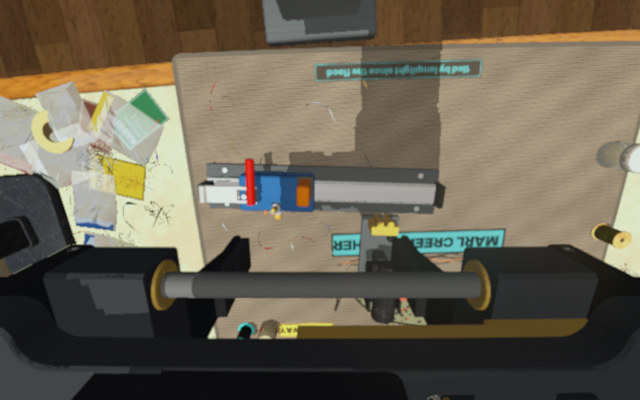

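The wrist view shows the red bar at (250,181), orange handle (304,192), brass ribs (384,226) and ball/hook (277,212). Now I'll measure by colour.

```bash
python3 - <<'E'
from h import *
np.set_printoptions(precision=1,suppress=True)
f=np.load("pics/w1.npz");p,d,T=f["p"],f["d"],f["T"]
hsv=cv2.cvtColor(p,cv2.COLOR_RGB2HSV).astype(int);H,S,V=hsv[...,0],hsv[...,1],hsv[...,2]
roi=np.zeros(H.shape,bool);roi[150:238,195:450]=1
def W(u,v):
    z=0
    for z in range(-5,120): # depth->z
        X=wpt(T,(u,v),z); dep=-(T[:3,:3].T@(X-T[:3,3]))[2]
        if dep<d[int(v),int(u)]: return z
for n,m in dict(red=((H<5)|(H>174))&(S>180)&(V>90),orange=(H>=9)&(H<=16)&(S>180)&(V>100),yellow=(H>=20)&(H<=32)&(S>110)&(V>110),blue=(H>100)&(H<120)&(S>140)&(V>60)).items():
    k,l,st,c=cv2.connectedComponentsWithStats((m&roi).astype(np.uint8))
    for i in range(1,k):
        if st[i,4]>15:
            cnt=cv2.findContours((l==i).astype(np.uint8),0,2)[0][0]
            print(n,st[i],c[i],cv2.minAreaRect(cnt),"z",W(*c[i]), wpt(T,c[i],{'red':64,'orange':80,'yellow':40,'blue':41}[n]))
            if n=='yellow': print(np.ptp(cnt[:,0],axis=0))
im=cv2.resize(p[145:245,195:450],None,fx=3.1,fy=3.1,interpolation=cv2.INTER_CUBIC);cv2.imwrite("pics/w1c.png",im[:,:,::-1])
E
```

```text
red [245 159  10  46 343] [249.8 181.2] ((249.65362548828125, 181.49411010742188), (45.15892028808594, 8.032523155212402), 87.79740142822266) z 67 [ 480.1 -100.4   64. ]
orange [297 179  13  27 307] [303.1 192.7] ((303.0, 192.0), (12.0, 26.0), 0.0) z 89 [493.1 -42.   80. ]
yellow [274 214   7   6  31] [277.  216.6] ((277.0, 216.5), (6.0, 5.0), 0.0) z 37 [530.7 -79.6  40. ]
[6 5]
yellow [370 221  29  16 341] [384.9 228.9] ((384.0, 228.5), (15.0, 28.0), 90.0) z 40 [555.9  51.9  40. ]
[28 15]
blue [ 241  172   72   39 1499] [276.3 191.1] ((276.80426025390625, 190.87364196777344), (71.06282043457031, 37.4461669921875), 1.080924153327942) z 42 [498.5 -76.7  41. ]
blue [239 174   6  11  49] [241.9 179.6] ((241.81997680664062, 179.24000549316406), (10.040916442871094, 4.949747562408447), 81.8698959350586) z 42 [ 481.9 -115.4   41. ]
```

View pics/w1c.png

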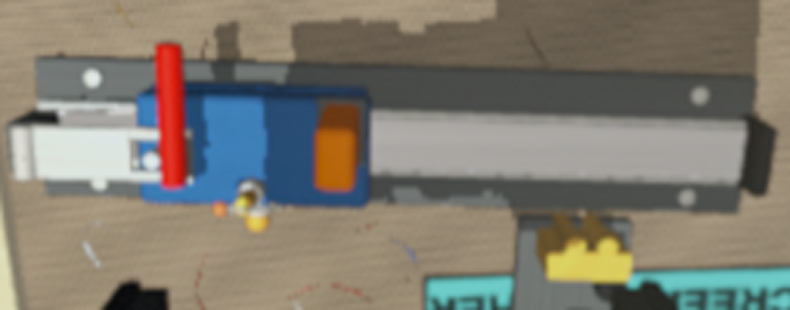

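The crop shows screws at (92,78), (700,95), (98,183), (687,197), the bar's free end at (168,45), the handle top face (334,158) and the rib fronts with the notch near (587,225).

```bash
python3 - <<'E'
from h import *
np.set_printoptions(precision=1,suppress=True)
f=np.load("pics/w1.npz");T=f["T"]
g=lambda u,v,z:wpt(T,(u/3.1+195,v/3.1+145),z)
a,b,c,e=g(92,78,9),g(700,95,9),g(98,183,9),g(687,197,9);print(a,b,c,e)
for P,Q in((a,b),(c,e)): print(np.degrees(np.arctan2(-(Q-P)[0],(Q-P)[1])))
ctr=(a+b+c+e)/4; print("ctr",ctr, "corners",((g(37,57,8)+g(755,75,8)+g(738,212,8)+g(47,193,8))/4), g(37,57,8),g(755,75,8),g(738,212,8),g(47,193,8))
y=np.radians(-4.2)
for nm,P in dict(handletop=g(337,152,87),handle_l=g(318,150,87),handle_r=g(359,150,87),barend=g(168,45,62),barfar=g(174,186,62),rib1=g(572,222,40),rib2=g(604,222,40),notch=g(577,228,40),block_l=g(545,265,40),block_r=g(632,265,40),ball=g(257,222,31),hingeL=g(22,150,47)).items():
    D=P-ctr;print(nm,P,"stage",D[0]*np.cos(y)+D[1]*np.sin(y),-D[0]*np.sin(y)+D[1]*np.cos(y))
E
```

```text
[ 474. -145.    9.] [498.5 105.    9. ] [ 518.8 -149.8    9. ] [542.5 100.7   9. ]
-5.591040239465335
-5.395478840424782
ctr [508.4 -22.3   9. ] corners [507.2 -22.1   8. ] [ 463.9 -166.6    8. ] [491.8 127.8   8. ] [551.1 123.2   8. ] [ 522.  -172.8    8. ]
handletop [492.8 -41.   87. ] stage -14.210609015593334 -19.77940909929466
handle_l [491.7 -47.2  87. ] stage -14.868392618331749 -26.052367291621287
handle_r [492.6 -33.6  87. ] stage -14.920469654905745 -12.498942080314926
barend [456.7 -98.3  62. ] stage -46.014729793659846 -79.60238657981328
barfar [ 507.7 -103.2   62. ] stage 5.156127225107311 -80.76613232794914
rib1 [539.4  45.4  40. ] stage 25.87506633807387 69.74428571035915
rib2 [540.2  58.   40. ] stage 25.829761644372812 82.38787248426806
notch [542.   47.3  40. ] stage 28.369574375514752 71.87960120198875
block_l [556.8  34.4  40. ] stage 44.06656321402475 60.06629711115532
block_r [559.2  69.2  40. ] stage 43.95747662811477 94.95217285212682
ball [533.7 -80.1  31. ] stage 29.42911040496217 -55.82463259572998
hingeL [ 493.8 -162.8   47. ] stage -4.354861309042116 -141.23091696410438
```

```bash
cat >> h.py <<'E'
YAW=-5.5;A=np.radians(YAW);ATT=[180,0,180+YAW]
EX=np.array([np.cos(A),np.sin(A),0]);EY=np.array([-np.sin(A),np.cos(A),0]);EZ=np.array([0,0,1.])
def st(m=""):
    s=ctrl.get_state();F=s["wrist_force"];print(m,"t%.1f"%s["time"],s["eef_pos"].round(1),"Fst",np.round([F@EX,F@EY,F[2]],1),"g%.1f o%.1f"%(s["grasp_force"],s["opening"]),flush=True);return s
E
python3 - <<'E'
from h import *
bar=np.array([456.7,-98.3,0])*1+16*EX; bar[2]=66
ctrl.grip(34,8)
ctrl.goto(bar+60*EZ,ATT);st()
ctrl.move_l(bar+20*EZ,80);st()
ctrl.move_l(bar,40);st()
ctrl.grip(0,8);st("grip")
wshot("pics/w2.png")
E
```

```text
t4.5 [472.9 -99.7 126.3] Fst [-0.5  0.1  0.3] g0.0 o34.0
 t5.1 [472.9 -99.8  86.2] Fst [-0.1  0.1  0.2] g0.0 o34.2
 t5.8 [472.6 -99.9  65.9] Fst [-0.4 -0.5 -0.1] g0.0 o34.2
grip t6.3 [ 472.6 -100.8   66.1] Fst [ 0.2 -5.5 -0.7] g8.0 o9.6
```

View pics/w2.png

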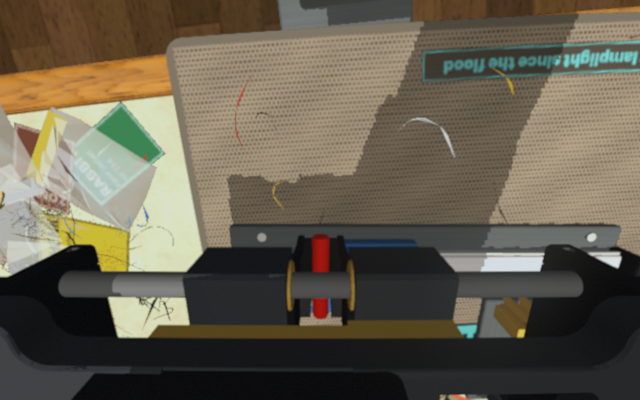

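The red bar is pinched between the pads at (320,275). Now I swing it on its arc.

```bash
python3 - <<'E'
from h import *
p0=np.array([472.6,-101.4,66.]);off=6
hinge=p0-59*EY; hinge[2]=47
corr=np.zeros(3)
for th in np.arange(0.12,1.81,0.12):
    a=th+np.arctan2(13,59);r=np.hypot(13,59)
    ctrl.move_l(hinge+r*np.cos(a)*EY+(r*np.sin(a)+off)*EZ+corr,60)
    s=ctrl.get_state();F=s["wrist_force"]
    if abs(F@EY)>4: corr=corr+EY*np.clip(F@EY/10,-.7,.7)
    if np.linalg.norm(F)>25: st("STOP");break
    st("%.2f"%th)
E
```

```text
0.12 t6.6 [ 472.3 -102.8   73.2] Fst [-0.3  1.7  0.5] g8.0 o9.6
0.24 t6.9 [ 472.1 -105.5   80.2] Fst [-2.1  4.2  2.2] g8.0 o9.5
0.36 t7.2 [ 471.8 -108.8   86.8] Fst [-2.4  5.6  3.1] g8.0 o9.5
0.48 t7.4 [ 471.5 -112.5   92.7] Fst [-2.7  5.4  4.7] g8.0 o9.5
0.60 t7.7 [ 471.1 -117.    98. ] Fst [-3.1  6.6  6. ] g8.0 o9.9
0.72 t8.0 [ 470.7 -122.   102.7] Fst [-3.6  5.8  7.4] g8.0 o9.2
0.84 t8.2 [ 470.1 -127.9  106.6] Fst [-4.1  5.7  7.6] g8.0 o9.7
0.96 t8.5 [ 469.5 -134.2  109.7] Fst [-3.5  4.2  7.9] g8.0 o9.6
1.08 t8.8 [ 468.9 -140.8  111.8] Fst [-1.8  1.8  7.3] g8.0 o9.5
1.20 t9.0 [ 468.2 -147.9  113.2] Fst [-3.9  0.8  7.6] g8.0 o9.4
1.32 t9.3 [ 467.5 -155.   113.7] Fst [-2.2  0.3  7.5] g8.0 o9.7
1.44 t9.6 [ 466.8 -162.   113.3] Fst [-2.4 -0.9  5. ] g8.0 o9.5
1.56 t9.8 [ 466.2 -168.9  112.2] Fst [-1.3 -1.   4.7] g8.0 o9.5
1.68 t10.1 [ 465.6 -175.7  110.3] Fst [ 0.1 -1.9  2.5] g8.0 o9.5
1.80 t10.4 [ 465.  -182.3  107.5] Fst [ 0.6 -0.8  3.2] g8.0 o9.6
```

```bash
python3 - <<'E'
from h import *
np.set_printoptions(precision=1,suppress=True)
s=ctrl.get_state();p=s["eef_pos"]
ctrl.grip(24);ctrl.move_l(p+50*EZ,100);st()
ctrl.goto([500,-25,230],ATT);ctrl.sleep(.3);st()
p,d,T=wshot("pics/w3.png")
hsv=cv2.cvtColor(p,cv2.COLOR_RGB2HSV).astype(int);H,S,V=hsv[...,0],hsv[...,1],hsv[...,2]
m=(H>=9)&(H<=16)&(S>180)&(V>60);m[:150]=0;m[238:]=0;m[:,:195]=0;m[:,450:]=0
ys,xs=np.nonzero(m);print(xs.min(),xs.max(),ys.min(),ys.max(),xs.mean(),ys.mean())
cv2.imwrite("pics/w3c.png",cv2.resize(p[145:245,195:450],None,fx=3.1,fy=3.1,interpolation=cv2.INTER_CUBIC)[:,:,::-1])
E
```

```text
t11.6 [ 464.9 -182.1  157.3] Fst [-0.2  0.5 -0.5] g0.0 o24.2
 t12.7 [499.7 -26.1 229.6] Fst [ 0.4  1.  -0.8] g0.0 o24.2
298 310 180 206 304.3279220779221 193.06493506493507
```

View pics/w3c.png

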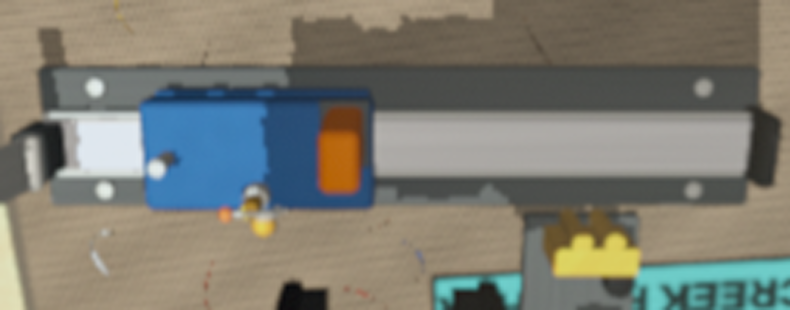

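The hasp is upright/back at the left (20–45,155). The handle top face is about (340,162), ball (262,226), and the rib fronts (583,240)/(617,240), so the notch is near column 600. Grasp next.

```bash
python3 - <<'E'
from h import *
np.set_printoptions(precision=1,suppress=True)
T=np.load("pics/w3.npz")["T"]
g=lambda u,v,z:wpt(T,(u/3.1+195,v/3.1+145),z)
h=g(341,161,87);ball=g(262,226,31)
print("h",h,"ball",ball,"ball-h stage y",(ball-h)@EY)
for z in(35,40,45): print(z,"notch-handle",(g(600,240,z)-h)@EY,"x",(g(600,240,z)-h)@EX)
h[2]=68
ctrl.grip(44,25)
ctrl.goto(h+55*EZ,ATT);st();ctrl.move_l(h,60);st();ctrl.grip(0,25);st("grip")
E
```

```text
h [495.  -41.1  87. ] ball [533.4 -80.6  31. ] ball-h stage y -35.58948457079358
35 notch-handle 100.693476344609 x 46.82576258667275
40 notch-handle 99.44241492309263 x 45.01269364155228
45 notch-handle 98.19135350157629 x 43.19962469643181
 t13.9 [495.3 -41.2 123.7] Fst [0.5 0.4 1. ] g0.0 o43.9
 t15.0 [495.2 -41.2  68.3] Fst [-0.6  0.6 -0.3] g0.0 o44.1
grip t15.6 [495.  -41.2  68.1] Fst [0.  0.7 1.3] g25.0 o13.8
```

```bash
python3 - <<'E'
from h import *
s=st();p0=s["eef_pos"].copy();np.save("p0.npy",p0)
for d,v in((20,40),(60,50),(100,50),(112,30)):
    ctrl.move_l(p0+d*EY,v);s=st(d)
    if abs(s["wrist_force"]@EY)>7: raise SystemExit
for d in np.arange(113,145,1.0):
    ctrl.move_l(p0+d*EY,8);s=st("%d act %.1f"%(d,(ctrl.get_state()["eef_pos"]-p0)@EY))
    f=s["wrist_force"]@EY
    if d>114 and f>-1 and pk<-4: print("snap");break
    pk=min(f,pk if d>113 else 0)
E
```

```text
t15.6 [495.  -41.2  68.1] Fst [0.  0.7 1.3] g25.0 o13.8
20 t16.2 [497.  -20.7  68.1] Fst [0.2 1.5 0.8] g25.0 o14.0
60 t17.2 [500.9  18.8  68.1] Fst [ 1.6  1.3 -1.3] g25.0 o13.6
100 t18.1 [504.8  58.6  68.1] Fst [ 4.1  1.3 -3.2] g25.0 o13.6
112 t18.7 [506.   70.8  68.1] Fst [ 4.   1.5 -3.5] g25.0 o13.9
113 act 113.0 t19.0 [506.   71.2  68.1] Fst [ 4.4  0.4 -3.9] g25.0 o13.7
114 act 113.8 t19.2 [506.1  72.   68.1] Fst [ 5.5  0.1 -4.2] g25.0 o14.0
115 act 114.8 t19.5 [506.2  73.   68.1] Fst [ 5.5 -0.6 -3.2] g25.0 o14.0
116 act 115.8 t19.8 [506.3  74.   68.1] Fst [ 4.9 -0.7 -3.6] g25.0 o13.6
117 act 116.8 t20.1 [506.4  75.   68.1] Fst [ 5.2 -0.3 -2.6] g25.0 o14.0
118 act 117.8 t20.3 [506.5  76.   68.1] Fst [ 4.9  0.2 -3.7] g25.0 o13.5
119 act 118.8 t20.6 [506.5  77.   68.1] Fst [ 5.   0.1 -3.3] g25.0 o14.0
120 act 119.8 t20.9 [506.7  77.9  68.1] Fst [ 5.6 -0.3 -3.4] g25.0 o13.8
121 act 120.3 t21.2 [506.7  78.5  68.1] Fst [ 3.9 -1.5 -2.6] g25.0 o13.9
122 act 120.5 t21.4 [506.7  78.7  68.1] Fst [ 4.3 -4.1 -1.6] g25.0 o13.8
123 act 120.9 t21.7 [506.7  79.1  68. ] Fst [ 4.9 -7.4 -0.2] g25.0 o13.7
124 act 121.2 t22.0 [506.8  79.3  68.1] Fst [ 4.5 -9.8  1. ] g25.0 o13.8
125 act 122.3 t22.3 [506.9  80.4  68.1] Fst [ 4.4 -9.2  0.9] g25.0 o13.8
126 act 123.9 t22.5 [507.   82.1  68.1] Fst [ 3.3 -7.5 -1.2] g25.0 o14.2
127 act 125.5 t22.8 [507.2  83.6  68.1] Fst [ 5.2 -4.  -1. ] g25.0 o13.5
128 act 127.0 t23.1 [507.3  85.1  68.1] Fst [ 4.3 -3.4 -1.3] g25.0 o13.5
129 act 128.5 t23.4 [507.5  86.7  68.1] Fst [ 4.5 -1.  -2.5] g25.0 o14.0
130 act 130.0 t23.6 [507.6  88.1  68.1] Fst [ 5.4  0.3 -3.2] g25.0 o13.9
snap
```

```bash
python3 - <<'E'
from h import *
p0=np.load("p0.npy")
for d in np.arange(130.5,139,0.5):
    ctrl.move_l(p0+d*EY,8);ctrl.sleep(.15);s=st("%.1f act %.1f"%(d,(ctrl.get_state()["eef_pos"]-p0)@EY))
    if s["wrist_force"]@EY<-2.5: break
E
```

```text
130.5 act 130.6 t24.0 [507.7  88.7  68.1] Fst [ 6.   0.  -2.8] g25.0 o13.7
131.0 act 131.1 t24.4 [507.7  89.3  68.1] Fst [ 5.7 -0.3 -4.4] g25.0 o13.8
131.5 act 131.8 t24.8 [507.8  89.9  68.1] Fst [ 5.1  0.4 -3.9] g25.0 o13.8
132.0 act 132.3 t25.2 [507.8  90.4  68.1] Fst [ 5.8  0.5 -3.7] g25.0 o13.9
132.5 act 132.6 t25.6 [507.9  90.7  68.1] Fst [ 5.4  0.8 -4.5] g25.0 o13.7
133.0 act 132.9 t26.0 [507.9  91.   68.1] Fst [ 4.7 -1.3 -3.6] g25.0 o13.8
133.5 act 133.0 t26.4 [507.9  91.2  68.1] Fst [ 5.6 -1.6 -4.4] g25.0 o13.8
134.0 act 133.2 t26.8 [508.   91.4  68.1] Fst [ 5.  -3.1 -2.2] g25.0 o13.5
```

```bash
python3 - <<'E'
from h import *
p0=np.load("p0.npy")
ctrl.move_l(p0+133.2*EY,8);ctrl.sleep(.6);s=st("%.1f"%((ctrl.get_state()["eef_pos"]-p0)@EY))
p,d=ctrl.read_camera("side");cv2.imwrite("pics/s2.png",cv2.resize(p[170:280,230:390],None,fx=4.5,fy=4.5,interpolation=cv2.INTER_CUBIC)[:,:,::-1])
E
```

```text
133.0 t27.7 [507.9  91.1  68.1] Fst [ 5.2 -0.9 -3.9] g25.0 o13.8
```

View pics/s2.png

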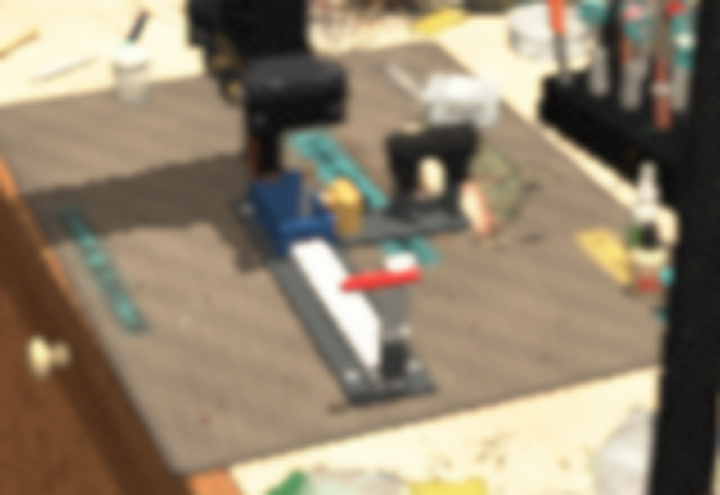

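The hasp stands open, with its bar at (380,280). The gripper holds the carriage at (290,210), beside the brass block at (345,205). Handing in.

```bash
python3 -c "
from h import *
print(ctrl.hand_in())"
```

```text
the job is handed in; nothing more can be done
None
```

I handed the job in with the hasp open, the ball seated in the notch at about 133 mm of travel (judged from the push force and position), and the gripper still holding the orange handle; no verdict came back.

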